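Set the stepped candles on the Advent board

TASK

Dress the Advent board for the stall's display: stand the four red candles upright on its brass plates, one on each, stepping down from the tallest beside the little fir tree to the shortest beside the star. Set every candle down gently, without dropping or knocking any over, and do not shift the snow globe that stands among them.

Things in the scene. Friction and masses are not known exactly. Their poses are not given: they have to be found in the camera images.
- candle_60_mid (a point): The shortest of four loose dark red pillar candles: a plain upright wax cylinder 50 mm across and 60 mm tall, weighing very roughly 110 g, standing on its flat foot; a thin 8 mm wick on top is only for show. This point is on its axis, half-way up (30 mm above its foot); z points up towards the wick. Best gripped some 30 mm below its top.
- candle_80_mid (a point): The second shortest of four loose dark red pillar candles: a plain upright wax cylinder 50 mm across and 80 mm tall, weighing very roughly 140 g, standing on its flat foot; a thin 8 mm wick on top is only for show. This point is on its axis, half-way up (40 mm above its foot); z points up towards the wick. Best gripped some 30 mm below its top.
- candle_100_mid (a point): The second tallest of four loose dark red pillar candles: a plain upright wax cylinder 50 mm across and 100 mm tall, weighing very roughly 180 g, standing on its flat foot; a thin 8 mm wick on top is only for show. This point is on its axis, half-way up (50 mm above its foot); z points up towards the wick. Best gripped some 30 mm below its top.
- candle_120_mid (a point): The tallest of four loose dark red pillar candles: a plain upright wax cylinder 50 mm across and 120 mm tall, weighing very roughly 210 g, standing on its flat foot; a thin 8 mm wick on top is only for show. This point is on its axis, half-way up (60 mm above its foot); z points up towards the wick. Best gripped some 30 mm below its top.
- plate_a: One of four identical round brass candle plates fixed in a straight row on the wooden Advent board, 95 mm from centre to centre (which letter is where in the row changes). 80 mm across outside, 71 mm across inside the low rim; the flat floor on which a candle stands is 3 mm and the rim 7 mm above the origin. Origin: centre of its underside, on top of the board, which is 18 mm thick, 110 mm deep and 490 mm long; y runs along the row and x across it.
- plate_b: One of four identical round brass candle plates fixed in a straight row on the wooden Advent board, 95 mm from centre to centre (which letter is where in the row changes). 80 mm across outside, 71 mm across inside the low rim; the flat floor on which a candle stands is 3 mm and the rim 7 mm above the origin. Origin: centre of its underside, on top of the board, which is 18 mm thick, 110 mm deep and 490 mm long; y runs along the row and x across it.
- plate_c: One of four identical round brass candle plates fixed in a straight row on the wooden Advent board, 95 mm from centre to centre (which letter is where in the row changes). 80 mm across outside, 71 mm across inside the low rim; the flat floor on which a candle stands is 3 mm and the rim 7 mm above the origin. Origin: centre of its underside, on top of the board, which is 18 mm thick, 110 mm deep and 490 mm long; y runs along the row and x across it.
- plate_d: One of four identical round brass candle plates fixed in a straight row on the wooden Advent board, 95 mm from centre to centre (which letter is where in the row changes). 80 mm across outside, 71 mm across inside the low rim; the flat floor on which a candle stands is 3 mm and the rim 7 mm above the origin. Origin: centre of its underside, on top of the board, which is 18 mm thick, 110 mm deep and 490 mm long; y runs along the row and x across it.
- fir_tree: The small wooden fir tree, dark green, 48 mm across and 112 mm tall, fixed on one end of the Advent board in line with the plates, 72.5 mm beyond the centre of the plate next to it. A flat wooden five-pointed star, 51 mm tall, stands likewise on the other end; which end has the tree changes. Origin: centre of its underside, on top of the board; z up.
- globe_mid (a point): A snow globe made from an upturned glass jar with a metal lid as its foot and a white snowman inside, 62 mm across and 90 mm tall, 0.25 kg, standing loose among the candles. Not to be shifted. This point is on its axis, 45 mm above its foot.

How it is judged:
At the end, for the whole second after the job is handed in: All four candles stand still and upright (0.06 rad) on the plate floors, each within 13 mm of a plate centre, in order 120, 100, 80, 60 mm from the plate next to the fir tree to the one next to the star. The snow globe is within 20 mm of its start ((horizontal distance between candle_60_mid and plate_a below 0.013 m or horizontal distance between candle_60_mid and plate_b below 0.013 m or horizontal distance between candle_60_mid and plate_c below 0.013 m or horizontal distance between candle_60_mid and plate_d below 0.013 m) and horizontal distance between candle_60_mid and fir_tree between 0.3275 and 0.3875 m and height (world z) of candle_60_mid between 0.047 and 0.054 m and angle between each of candle_60_mid, candle_80_mid, candle_100_mid, candle_120_mid's own z axis and vertical below 0.06 rad and linear speed of each of candle_60, candle_80, candle_100, candle_120 below 0.02 m/s and (horizontal distance between candle_80_mid and plate_a below 0.013 m or horizontal distance between candle_80_mid and plate_b below 0.013 m or horizontal distance between candle_80_mid and plate_c below 0.013 m or horizontal distance between candle_80_mid and plate_d below 0.013 m) and horizontal distance between candle_80_mid and fir_tree between 0.2325 and 0.2925 m and height (world z) of candle_80_mid between 0.057 and 0.064 m and (horizontal distance between candle_100_mid and plate_a below 0.013 m or horizontal distance between candle_100_mid and plate_b below 0.013 m or horizontal distance between candle_100_mid and plate_c below 0.013 m or horizontal distance between candle_100_mid and plate_d below 0.013 m) and horizontal distance between candle_100_mid and fir_tree between 0.1375 and 0.1975 m and height (world z) of candle_100_mid between 0.067 and 0.074 m and (horizontal distance between candle_120_mid and plate_a below 0.013 m or horizontal distance between candle_120_mid and plate_b below 0.013 m or horizontal distance between candle_120_mid and plate_c below 0.013 m or horizontal distance between candle_120_mid and plate_d below 0.013 m) and horizontal distance between candle_120_mid and fir_tree between 0.0425 and 0.1025 m and height (world z) of candle_120_mid between 0.077 and 0.084 m and distance of globe_mid from where it was at the start of the episode below 0.02 m); the robot touches nothing.
It fails at once if a candle is dropped (from more than about 20 mm) or knocked over: it moves faster than 0.65 m/s while out of the gripper, or tips by more than 0.8 rad ((linear speed of candle_60 above 0.65 m/s and contact force between the fingers and candle_60 below 0.1 N) or (linear speed of candle_80 above 0.65 m/s and contact force between the fingers and candle_80 below 0.1 N) or (linear speed of candle_100 above 0.65 m/s and contact force between the fingers and candle_100 below 0.1 N) or (linear speed of candle_120 above 0.65 m/s and contact force between the fingers and candle_120 below 0.1 N) or angle between any of candle_60_mid, candle_80_mid, candle_100_mid, candle_120_mid's own z axis and vertical above 0.8 rad).
It fails at once if the snow globe is shifted by more than 20 mm or tipped (distance of globe_mid from where it was at the start of the episode above 0.02 m or angle between globe_mid's own z axis and vertical above 0.3 rad).
It also fails if it takes over 109 s, if anything falls off the work surface, if the arm or the gripper's body presses on something with over 40 N, if the wrist force passes 120 N, or if a joint passes its speed limit or range.

ROBOT

A 6-joint arm with a two-finger parallel gripper is mounted at the origin on the work surface. World frame = base frame: x ahead of the robot, y to its left, z up, the work surface at z = 0. Lengths are in m, angles in rad, forces in N, time in s.
With the tool pointing down it reaches from about 0.25 to 0.8 m from the base axis. Payload 8.5 kg.
Tool frame: the origin (TCP) lies midway between the tips of the shut fingers; the grasp point (between the pads) lies 19 mm behind it; z points along the fingers, y is the line along which they close (so a half turn about z gives the same grasp; the last joint's range is limited). The gripper opens to 85 mm and grips with 20 to 120 N. Pads are 22 mm wide; open, the fingers measure 114 mm over their backs; the gripper's body (76 mm by 85 mm) begins 54 mm behind the grasp point. The pads swing forward as they close: fully open they stand 13 mm farther back than shut.
Start: joints at [1.154, 0.238, -0.013, 1.319, 0, 1.571], TCP at [0.213, 0.48, 0.231] pointing down, gripper open.
Joint ranges: [-2.66, 2.66], [-1.03, 1.9], [-1.14, 1.46], [-1.82, 2.27], [-1.45, 1.34], [-3.14, 3.14]. Speed limits (rad/s): [2.22, 2.22, 2.79, 3.14, 3.14, 3.14].

INTERFACE

Orientations are given as a 3x3 rotation matrix whose columns are the frame's x, y, z axes.
In Python, from rig import monitor, imaging, ctrl gives the robot as it stands.
- The arm moves only by the tool drive_tool, never from a script. Its argument "motion" is a list of rows, each a list of 5 numbers: the shift along the tool's x, y, z in m, then the turn about the tool's z in degrees, then the finger opening in m, from 0 to 0.0854. A call has 1 to 5 rows; each row is the pose to reach, as a shift and turn from the pose commanded when the call began, along the tool's axes at that moment; what a row does not reach only later rows make up. A row lasts 1/8 s, in which the tool goes at most 62.5 mm and 10.7 degrees, less where a joint would pass 70% of its speed; a pose out of reach is approached as far as the arm can. A call with a gripper value outside its range is refused whole. The fingers move at their own pace and stop on an object; "force" is the grip in N (left out, the last holds). Time passes only in rows, so rows that repeat a pose let the fingers close. It gives the time, the measured TCP pose, the force, the opening and the grip force at its end, in the units of the state.
- monitor.get_obs(): the state, without advancing time (a new reading comes with each control period).
- imaging.snapshot(name): name is "side" or "top" or "wrist"; returns the picture (384x512x3 uint8, red, green, blue); there is no depth.
- imaging.get_calibration(name): a dict with "fx", "fy", "cx", "cy" (pixels), "cam_to_world" (4x4, takes a point from camera to world coordinates); the wrist camera has in their place "tool_from_camera" (4x4, takes a point from camera to tool coordinates, whose origin is the TCP and whose axes are the flange's). Camera axes: x right, y up, looking along -z (the intrinsics and any distortion apply to the point x, -y, -z); pixel columns grow to the right and rows downward; lengths in m; the calibration is good to about 2 mm. The wrist camera is an equidistant fisheye: a pixel r from the principal point sees the ray r / f radians off the axis. A picture is of the moment at which its call begins: read the wrist's pose just before it. get_calibration takes no time and is no camera call.
- ctrl.hand_in(): hands the job in; it is judged then, once.
The state is a dict: "time_s": time; "joints": joint angles; "joint_velocities": joint speeds; "joint_efforts": joint torques, N m; "tool_pos": TCP position; "orientation": TCP orientation; "wrist_force": force on the tool from outside, world axes, zero at the start; "ft_torque": the same for the moment, N m; "gripper_width": finger opening in m; "grasp_force": force on a finger pad.
Only numpy, scipy, OpenCV 4.12 (cv2) and the standard library are available. Lean on these libraries where they do the work, as an engineer would, in place of code of your own. Each camera call takes 0.05 s, during which the arm holds its last target. There are 200 camera calls.

## Working session

There is one attempt and no reset: what is moved stays moved. The work goes in short steps, Python scripts to look and compute and a tool call to move; the robot and the scene stay as the last step left them, time stands still between calls to the robot, and variables do not carry over. Pictures are saved under pics/ and viewed, at most 14 in all, crops included, and the job is handed in when it is done.

Besides the shell and the picture viewer there is one more tool, called after ">>>" as name(argument=value, ...) on one line, values as JSON. drive_tool: Moves the arm, as the interface text tells. Its arguments: {"type":"object","properties":{"motion":{"type":"array","items":{"type":"array","items":{"type":"number"}}},"force":{"type":"number"}},"required":["motion"]}

```bash
mkdir -p pics; python3 - <<'E'
from rig import monitor, imaging
import cv2,numpy as np
o=monitor.get_obs();print({k:np.round(v,3).tolist() for k,v in o.items()})
for n in("top","side"):
    cv2.imwrite(f"pics/{n}0.png",imaging.snapshot(n)[:,:,::-1]);c=imaging.get_calibration(n);print(n,c)
print(imaging.get_calibration("wrist"))
E
```

```text
{'time_s': 0.0, 'joints': [1.154, 0.239, -0.014, 1.319, 0.0, 1.571], 'joint_velocities': [0.001, -0.001, 0.001, 0.001, 0.0, -0.001], 'joint_efforts': [0.002, -53.878, 34.644, 0.018, 0.0, -0.0], 'tool_pos': [0.212, 0.48, 0.231], 'orientation': [[-0.914, 0.405, -0.001], [0.405, 0.914, -0.001], [0.0, -0.001, -1.0]], 'wrist_force': [0.743, 0.625, -0.017], 'ft_torque': [0.012, -0.0, 0.006], 'grasp_force': 0.0, 'gripper_width': 0.085}
top {'fx': 394.85316839784565, 'fy': 394.85316839784565, 'cx': 244.8874429703747, 'cy': 191.96652757248808, 'cam_to_world': array([[ 0.00122621,  0.99049906, -0.13751402,  0.39760376],
       [-0.9999443 ,  0.00265607,  0.01021485,  0.00810077],
       [ 0.01048305,  0.13749383,  0.99044715,  1.08361918],
       [ 0.        ,  0.        ,  0.        ,  1.        ]])}
side {'fx': 358.2428096573457, 'fy': 358.2428096573457, 'cx': 255.42043405540406, 'cy': 194.7390952694294, 'cam_to_world': array([[ 0.97838404,  0.13338509, -0.15802873,  0.40066908],
       [-0.20667749,  0.6565908 , -0.72537779, -0.62015773],
       [ 0.00700562,  0.74235903,  0.66996566,  0.67661197],
       [ 0.        ,  0.        ,  0.        ,  1.        ]])}
{'fx': 297.3186396354542, 'fy': 297.3186396354542, 'cx': 255.9309473399973, 'cy': 184.4223355242769, 'tool_from_camera': array([[ 1.25514200e-04,  9.59090253e-01,  2.83100462e-01,
         7.18051055e-02],
       [ 9.99999788e-01,  6.07124262e-05, -6.49037690e-04,
        -6.16505832e-04],
       [-6.39673438e-04,  2.83100483e-01, -9.59090041e-01,
        -1.43113983e-01],
       [ 0.00000000e+00,  0.00000000e+00,  0.00000000e+00,
         1.00000000e+00]])}
```

View pics/top0.png

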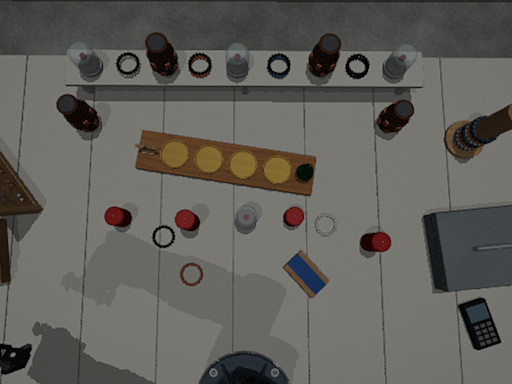

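View pics/side0.png

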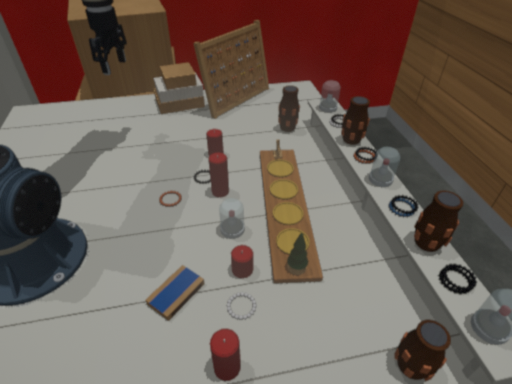

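The top view shows the plates at about (175,154), (209,160), (243,165) and (277,170). The tree is at (305,173) on the right (-y) end and the star at (148,150). The candles are at (117,216), (187,220), (293,217) and (377,242), with the globe at (246,217). The side view shows the same layout. Next I fit cylinders to both views.

```bash
cat >vis.py <<'E'
import numpy as np,cv2
from scipy.optimize import least_squares
from rig import imaging
def proj(c,P):
    T=np.linalg.inv(c["cam_to_world"]);q=np.c_[P,np.ones(len(P))]@T.T
    return np.c_[c["cx"]+c["fx"]*q[:,0]/-q[:,2],c["cy"]-c["fy"]*q[:,1]/-q[:,2]]
def back(c,uv,z):
    M=c["cam_to_world"];d=M[:3,:3]@[(uv[0]-c["cx"])/c["fx"],-(uv[1]-c["cy"])/c["fy"],-1];o=M[:3,3]
    return o+d*(z-o[2])/d[2]
def redblobs(im,amin=60):
    h=cv2.cvtColor(im,cv2.COLOR_RGB2HSV)
    m=(((h[...,0]<8)|(h[...,0]>170))&(h[...,1]>150)&(h[...,2]>50)).astype(np.uint8)
    n,l,s,c=cv2.connectedComponentsWithStats(m)
    return [(s[i],c[i],np.argwhere(l==i)[:,::-1]) for i in range(1,n) if amin<s[i][4]<3000]
a=np.linspace(0,2*np.pi,40)
def cyl(x,y,h,z0=0,r=.025):
    C=np.c_[x+r*np.cos(a),y+r*np.sin(a)]
    return np.r_[np.c_[C,0*a+z0],np.c_[C,0*a+z0+h]]
def ext(p): return np.r_[p.min(0),p.max(0)]
E
python3 - <<'E'
from vis import *
ims={n:cv2.imread(f"pics/{n}0.png")[:,:,::-1].copy() for n in("top","side")}
C={n:imaging.get_calibration(n) for n in ims}
B={n:redblobs(ims[n]) for n in ims}
for n in B:
    for s,c,p in B[n]: print(n,s.tolist(),c.round(1))
h=cv2.cvtColor(ims["top"],cv2.COLOR_RGB2HSV)
m=((h[...,0]>20)&(h[...,0]<32)&(h[...,1]>120)&(h[...,2]>110)).astype(np.uint8)
n,l,s,c=cv2.connectedComponentsWithStats(m)
P=[]
for i in range(1,n):
    if s[i][4]>300: P.append(back(C["top"],c[i],.022));print(s[i],P[-1].round(4))
P=np.array(P);P=P[P[:,1].argsort()];print(np.linalg.norm(np.diff(P,axis=0),axis=1))
for k,uv in(("globe foot",0),):pass
for s,c0,p in B["top"]:
    for s2,c2,p2 in B["side"]:
        e=ext(p)+[-.5,-.5,.5,.5];e2=ext(p2)+[-.5,-.5,.5,.5]
        g=back(C["top"],c0,.05)
        f=lambda v:np.r_[ext(proj(C["top"],cyl(*v)))-e,ext(proj(C["side"],cyl(*v)))-e2]
        r=least_squares(f,[g[0],g[1],.09])
        if r.cost<60:print(c0.round(),c2.round(),r.x.round(4),round(r.cost,1),r.fun.round(1))
E
```

```text
top [105, 207, 19, 19, 274] [113.8 215.7]
top [285, 207, 19, 19, 268] [294.1 215.9]
top [175, 210, 20, 20, 300] [184.7 219.2]
top [371, 232, 20, 20, 291] [380.6 241.4]
side [211, 154, 14, 8, 66] [217.2 157.6]
side [233, 247, 18, 13, 147] [242.6 253.2]
side [211, 330, 27, 27, 566] [223.9 343.4]Traceback (most recent call last):
  File "<stdin>", line 13, in <module>
IndexError: too many indices for array: array is 1-dimensional, but 2 were indexed
```

```bash
python3 - <<'E'
from vis import *
ims={n:cv2.imread(f"pics/{n}0.png")[:,:,::-1].copy() for n in("top","side")}
C={n:imaging.get_calibration(n) for n in ims}
h=cv2.cvtColor(ims["top"],cv2.COLOR_RGB2HSV);print(h[154,175],h[165,243],h[172,190])
hs=cv2.cvtColor(ims["side"],cv2.COLOR_RGB2HSV);print(hs[175,219],hs[190,219],hs[270,243],hs[365,226])
big=ims["side"].copy()
for u,v in((113.8,215.7),(184.7,219.2),(294.1,215.9),(380.6,241.4)):
    for H in(.06,.08,.1,.12):
        p=back(C["top"],(u,v),H);q=proj(C["side"],cyl(p[0],p[1],H))
        hull=cv2.convexHull(q.astype(np.float32)).astype(np.int32)
        mk=np.zeros(hs.shape[:2],np.uint8);cv2.fillPoly(mk,[hull],1)
        red=(((hs[...,0]<10)|(hs[...,0]>168))&(hs[...,1]>110)&(hs[...,2]>30)&(hs[...,2]<200))
        x0,y0,w,hh=cv2.boundingRect(hull);R=np.zeros_like(red);R[y0-15:y0+hh+15,x0-10:x0+w+10]=1
        red&=R
        print((u,v),H,p.round(4),"IoU %.2f"%((red&(mk>0)).sum()/(red|(mk>0)).sum()))
r=((h[...,0]>15)&(h[...,0]<35)&(h[...,1]>h[172,190][1]-400)&(h[...,2]>130)).astype(np.uint8)
r[:120]=0;r[200:]=0;r[:,:120]=0;r[:,320:]=0
n,l,s,c=cv2.connectedComponentsWithStats(r)
for i in range(1,n):
    if s[i][4]>100: print(s[i],c[i],back(C["top"],c[i],.022).round(4))
E
```

```text
[ 20 157 125] [ 20 155 133] [ 13 147  85]
[ 2 90 74] [ 5 90 74] [ 3 92 75] [  3 129  65]
(113.8, 215.7) 0.06 [0.4768 0.3366 0.06  ] IoU 0.24
(113.8, 215.7) 0.08 [0.4753 0.3302 0.08  ] IoU 0.29
(113.8, 215.7) 0.1 [0.4737 0.3237 0.1   ] IoU 0.28
(113.8, 215.7) 0.12 [0.4722 0.3173 0.12  ] IoU 0.27
(184.7, 219.2) 0.06 [0.4681 0.1533 0.06  ] IoU 0.00
(184.7, 219.2) 0.08 [0.4668 0.1504 0.08  ] IoU 0.02
(184.7, 219.2) 0.1 [0.4654 0.1476 0.1   ] IoU 0.11
(184.7, 219.2) 0.12 [0.464  0.1447 0.12  ] IoU 0.19
(294.1, 215.9) 0.06 [ 0.4773 -0.1304  0.06  ] IoU 0.38
(294.1, 215.9) 0.08 [ 0.4757 -0.1277  0.08  ] IoU 0.33
(294.1, 215.9) 0.1 [ 0.4742 -0.125   0.1   ] IoU 0.27
(294.1, 215.9) 0.12 [ 0.4726 -0.1223  0.12  ] IoU 0.23
(380.6, 241.4) 0.06 [ 0.4118 -0.353   0.06  ] IoU 0.51
(380.6, 241.4) 0.08 [ 0.4115 -0.346   0.08  ] IoU 0.69
(380.6, 241.4) 0.1 [ 0.4113 -0.3389  0.1   ] IoU 0.81
(380.6, 241.4) 0.12 [ 0.411  -0.3319  0.12  ] IoU 0.66Traceback (most recent call last):
  File "<stdin>", line 16, in <module>
OverflowError: Python integer 400 out of bounds for uint8
```

```bash
python3 - <<'E'
from vis import *
ims={n:cv2.imread(f"pics/{n}0.png")[:,:,::-1].copy() for n in("top","side")}
C={n:imaging.get_calibration(n) for n in ims}
h=cv2.cvtColor(ims["top"],cv2.COLOR_RGB2HSV)
hs=cv2.cvtColor(ims["side"],cv2.COLOR_RGB2HSV)
for u,v in((113.8,215.7),(184.7,219.2),(294.1,215.9)):
    for H in(.06,.08,.1,.12):
        p=back(C["top"],(u,v),H);q=proj(C["side"],cyl(p[0],p[1],H))
        hull=cv2.convexHull(q.astype(np.float32)).astype(np.int32)
        mk=np.zeros(hs.shape[:2],np.uint8);cv2.fillPoly(mk,[hull],1)
        red=(((hs[...,0]<12)|(hs[...,0]>165))&(hs[...,1]>70)&(hs[...,2]>30))
        x0,y0,w,hh=cv2.boundingRect(hull);R=np.zeros_like(red);R[y0-15:y0+hh+15,x0-8:x0+w+8]=1
        red&=R
        print((u,v),H,p.round(4),"IoU %.2f"%((red&(mk>0)).sum()/(red|(mk>0)).sum()))
r=((h[...,0]>16)&(h[...,0]<35)&(h[...,1]>100)&(h[...,2]>105)).astype(np.uint8)
r[:120]=0;r[200:]=0;r[:,:120]=0;r[:,320:]=0
n,l,s,c=cv2.connectedComponentsWithStats(r)
Q=[]
for i in range(1,n):
    if s[i][4]>200: Q.append(back(C["top"],c[i],.023));print(s[i],c[i],Q[-1].round(4))
Q=np.array(Q);Q=Q[Q[:,1].argsort()];print(np.linalg.norm(np.diff(Q,axis=0),axis=1))
d=Q[3]-Q[0];u=d/np.linalg.norm(d);m=Q.mean(0);print("fit",[(m+u*.095*k).round(4)[:2].tolist() for k in(-1.5,-.5,.5,1.5)],"yaw",np.degrees(np.arctan2(-u[0],u[1])))
print("tree px expected",proj(C["top"],np.array([m-u*.215])), "globe top",back(C["top"],(245,212),.09))
t=ims["top"][110:270,90:410];s=ims["side"][110:310,140:340]
cv2.imwrite("pics/tc.png",cv2.resize(t,None,fx=2.5,fy=2.5,interpolation=2)[:,:,::-1])
E
```

```text
(113.8, 215.7) 0.06 [0.4768 0.3366 0.06  ] IoU 0.48
(113.8, 215.7) 0.08 [0.4753 0.3302 0.08  ] IoU 0.51
(113.8, 215.7) 0.1 [0.4737 0.3237 0.1   ] IoU 0.47
(113.8, 215.7) 0.12 [0.4722 0.3173 0.12  ] IoU 0.44
(184.7, 219.2) 0.06 [0.4681 0.1533 0.06  ] IoU 0.56
(184.7, 219.2) 0.08 [0.4668 0.1504 0.08  ] IoU 0.60
(184.7, 219.2) 0.1 [0.4654 0.1476 0.1   ] IoU 0.63
(184.7, 219.2) 0.12 [0.464  0.1447 0.12  ] IoU 0.67
(294.1, 215.9) 0.06 [ 0.4773 -0.1304  0.06  ] IoU 0.80
(294.1, 215.9) 0.08 [ 0.4757 -0.1277  0.08  ] IoU 0.65
(294.1, 215.9) 0.1 [ 0.4742 -0.125   0.1   ] IoU 0.51
(294.1, 215.9) 0.12 [ 0.4726 -0.1223  0.12  ] IoU 0.41
[162 142  27  25 516] [174.68217054 153.78682171] [0.6501 0.1899 0.023 ]
[195 146  28  27 533] [208.65103189 158.99437148] [0.6358 0.0966 0.023 ]
[229 152  29  26 546] [242.65750916 164.31501832] [0.6213 0.0034 0.023 ]
[263 157  29  27 541] [276.84842884 169.8077634 ] [ 0.6063 -0.0902  0.023 ]
[0.09475945 0.0943733  0.09439818]
fit [[0.6064, -0.0909], [0.621, 0.003], [0.6357, 0.0969], [0.6504, 0.1907]] yaw -8.887941289123537
tree px expected [[303.31093985 173.8946822 ]] globe top [ 0.48453113 -0.00249336  0.09      ]
```

View pics/tc.png

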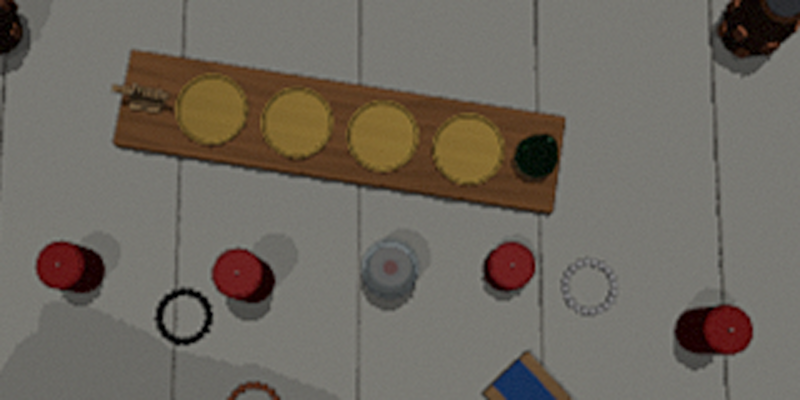

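The tree is at the right (-y) end, at crop position (537,155). From it towards the star the plates take the 120, 100, 80 and 60 candles. From +y to -y the candles are 80, 120, (globe), 60, 100. First I fetch the 80 candle, closing the fingers across the row.

>>> drive_tool(motion=[[-0.06,-0.006,0,10,0.085],[-0.12,-0.012,0,20,0.085],[-0.18,-0.018,0,30,0.085],[-0.24,-0.025,0,40,0.085],[-0.3,-0.031,0,50,0.085]])

```text
time_s: 0.72
tool_pos: [0.4757, 0.3289, 0.231]
orientation: [[-0.272, 0.962, -0.0], [0.962, 0.272, -0.0], [-0.0, -0.0, -1.0]]
wrist_force: [0.4, 1.1, 0.5]
gripper_width: 0.0852
grasp_force: 0.0
```

>>> drive_tool(motion=[[0,0,0,8,0.085],[0,0,0,16,0.085],[0,0,0,25,0.085],[0,0,0,25,0.085],[0,0,0,25,0.085]])

```text
time_s: 1.35
tool_pos: [0.4742, 0.3302, 0.2311]
orientation: [[0.151, 0.989, -0.0], [0.989, -0.151, -0.0], [-0.0, -0.0, -1.0]]
wrist_force: [-0.2, 0.0, 0.3]
gripper_width: 0.0849
grasp_force: 0.0
```

```bash
cat >>vis.py <<'E'
from rig import monitor
def need(*t):
    o=monitor.get_obs();R=np.array(o["orientation"]);p=np.array(o["tool_pos"])
    print("t",round(o["time_s"],2),"pos",p.round(4),"yaw",np.degrees(np.arctan2(R[1,1],R[0,1])).round(2),"w",round(o["gripper_width"],4),"need",(R.T@(np.array(t)-p)).round(4))
def wpx(u,v,z):
    "wrist pixel -> world at height z"
    o=monitor.get_obs();c=imaging.get_calibration("wrist");R=np.array(o["orientation"]);p=np.array(o["tool_pos"])
    d=np.array([u-c["cx"],v-c["cy"]]);r=np.hypot(*d);th=r/c["fx"]
    ray=np.array([np.sin(th)*d[0]/r,-np.sin(th)*d[1]/r,-np.cos(th)]);T=c["tool_from_camera"]
    D=R@(T[:3,:3]@ray);O=p+R@T[:3,3];return O+D*(z-O[2])/D[2]
E
python3 - <<'E'
from vis import *
need(.4753,.3302,.1)
im=imaging.snapshot("wrist");cv2.imwrite("pics/w1.png",im[:,:,::-1])
for s,c,p in redblobs(im,200): print(s,c.round(1),wpx(*c,.08).round(4))
E
```

```text
t 1.35 pos [0.4742 0.3302 0.2311] yaw -8.68 w 0.0849 need [0.0002 0.0012 0.1311]
[241 145  36  16 316] [259.2 152.6] [0.4801 0.3475 0.08  ]
```

View pics/w1.png

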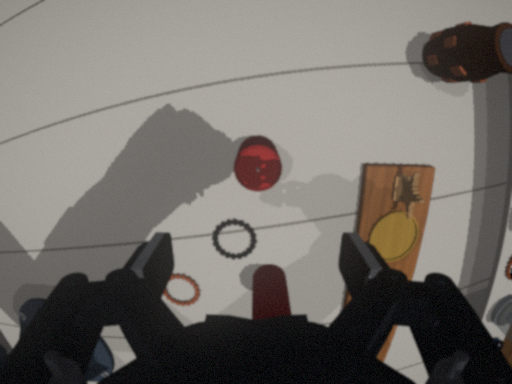

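The wrist view shows the 80 candle's top disc around (258,170), with its body just above it. The plates are at right, and the 120 candle is at (270,290).

```bash
python3 - <<'E'
from vis import *
for uv in((258,169),(258,190),(281,168),(236,168)): print(uv,wpx(*uv,.08).round(4))
print(wpx(393,237,.023))
E
```

```text
(258, 169) [0.4764 0.3309 0.08  ]
(258, 190) [0.473  0.3087 0.08  ]
(281, 168) [0.4997 0.3284 0.08  ]
(236, 168) [0.4544 0.3353 0.08  ]
[0.65023736 0.19176846 0.023     ]
```

>>> drive_tool(motion=[[0.001,0.002,0.05,0,0.085],[0.001,0.002,0.1,0,0.085],[0.001,0.002,0.15,0,0.085],[0.001,0.002,0.185,0,0.085],[0.001,0.002,0.203,0,0.085]])

```text
time_s: 2.02
tool_pos: [0.4753, 0.3302, 0.0261]
orientation: [[0.152, 0.988, -0.002], [0.988, -0.152, -0.002], [-0.002, -0.002, -1.0]]
wrist_force: [0.2, -0.1, 1.9]
gripper_width: 0.0852
grasp_force: 0.0
```

>>> drive_tool(motion=[[0,0,0,0,0.06],[0,0,0,0,0.055],[0,0,0,0,0.05],[0,0,0,0,0.045],[0,0,0,0,0.04]], force=30)

```text
time_s: 2.65
tool_pos: [0.477, 0.3314, 0.0296]
orientation: [[0.154, 0.988, 0.002], [0.988, -0.154, 0.001], [0.001, 0.001, -1.0]]
wrist_force: [-3.0, -0.2, 5.5]
gripper_width: 0.0493
grasp_force: 30.8
```

>>> drive_tool(motion=[[0,0,0,0,0.04],[0,0,0,0,0.04],[0,0,-0.01,0,0.04],[0,0,-0.03,0,0.04],[0,0,-0.06,0,0.04]])

```text
time_s: 3.28
tool_pos: [0.4759, 0.3305, 0.0888]
orientation: [[0.154, 0.988, -0.001], [0.988, -0.154, -0.001], [-0.001, -0.001, -1.0]]
wrist_force: [-0.2, -0.2, -2.0]
gripper_width: 0.0494
grasp_force: 31.4
```

>>> drive_tool(motion=[[-0.01,0.009,-0.02,0,0.04],[-0.035,0.033,-0.03,0,0.04],[-0.07,0.066,-0.03,0,0.04],[-0.105,0.099,-0.03,0,0.04],[-0.14,0.132,-0.03,0,0.04]])

```text
time_s: 3.9
tool_pos: [0.586, 0.1709, 0.1191]
orientation: [[0.154, 0.988, 0.001], [0.988, -0.154, 0.0], [0.0, 0.001, -1.0]]
wrist_force: [0.2, 0.9, -1.5]
gripper_width: 0.0493
grasp_force: 31.5
```

>>> drive_tool(motion=[[-0.03,0.028,0,0,0.04],[-0.052,0.05,0,0,0.04],[-0.066,0.062,0,0,0.04],[-0.066,0.062,0,0,0.04],[-0.066,0.062,0,0,0.04]])

```text
time_s: 4.53
tool_pos: [0.6357, 0.0981, 0.1184]
orientation: [[0.154, 0.988, -0.001], [0.988, -0.154, 0.0], [0.0, -0.001, -1.0]]
wrist_force: [0.2, 0.3, -1.8]
gripper_width: 0.0495
grasp_force: 31.5
```

```bash
python3 - <<'E'
from vis import *
need(.6357,.0969,.05)
E
```

```text
t 4.53 pos [0.6357 0.0981 0.1184] yaw -8.85 w 0.0495 need [-0.0012  0.0002  0.0684]
```

>>> drive_tool(motion=[[-0.001,0,0.025,0,0.04],[-0.001,0,0.05,0,0.04],[-0.001,0,0.06,0,0.04],[-0.001,0,0.065,0,0.04],[-0.001,0,0.065,0,0.04]])

```text
time_s: 5.15
tool_pos: [0.6362, 0.0967, 0.0537]
orientation: [[0.154, 0.988, 0.0], [0.988, -0.154, -0.0], [0.0, 0.0, -1.0]]
wrist_force: [-0.0, 0.2, -1.5]
gripper_width: 0.0497
grasp_force: 31.5
```

>>> drive_tool(motion=[[0,0,0.001,0,0.04],[0,0,0.002,0,0.04],[0,0,0.003,0,0.04],[0,0,0.003,0,0.04],[0,0,0.003,0,0.04]])

```text
time_s: 5.78
tool_pos: [0.6363, 0.0964, 0.0506]
orientation: [[0.154, 0.988, 0.0], [0.988, -0.154, -0.0], [-0.0, 0.0, -1.0]]
wrist_force: [-0.6, -0.8, 2.9]
gripper_width: 0.0493
grasp_force: 31.6
```

Contact was felt, about 4 N. Now release and rise.

>>> drive_tool(motion=[[0,0,0,0,0.052],[0,0,0,0,0.058],[0,0,0,0,0.07],[0,0,0,0,0.085],[0,0,0,0,0.085]])

```text
time_s: 6.4
tool_pos: [0.6361, 0.0964, 0.0503]
orientation: [[0.154, 0.988, -0.0], [0.988, -0.154, -0.0], [-0.0, -0.0, -1.0]]
wrist_force: [0.2, 0.2, 0.4]
gripper_width: 0.0847
grasp_force: 0.0
```

>>> drive_tool(motion=[[0,0,0,0,0.085],[0,0,-0.03,0,0.085],[0,0,-0.08,0,0.085],[0,0,-0.13,0,0.085],[0,0,-0.18,0,0.085]])

```text
time_s: 7.02
tool_pos: [0.6359, 0.0964, 0.232]
orientation: [[0.154, 0.988, 0.0], [0.988, -0.154, -0.0], [-0.0, 0.0, -1.0]]
wrist_force: [2.2, 0.4, -0.1]
gripper_width: 0.0846
grasp_force: 0.0
```

```bash
python3 - <<'E'
from vis import *
need(.464,.1447,.231)
im=imaging.snapshot("top");cv2.imwrite("pics/t1.png",cv2.resize(im[100:270,90:410],None,fx=2.5,fy=2.5)[:,:,::-1])
C=imaging.get_calibration("top")
for s,c,p in redblobs(im): print(s,c.round(1),[back(C,c,z)[:2].round(4) for z in(.08,.101,.12)])
E
```

```text
t 7.03 pos [0.6359 0.0964 0.232 ] yaw -8.88 w 0.0846 need [ 0.0212 -0.1773  0.001 ]
[285 207  19  19 269] [294.  215.9] [array([ 0.4756, -0.1275]), array([ 0.474 , -0.1247]), array([ 0.4725, -0.1221])]
[371 232  20  20 297] [380.4 241.4] [array([ 0.4115, -0.3455]), array([ 0.4112, -0.3381]), array([ 0.411 , -0.3314])]
```

View pics/t1.png

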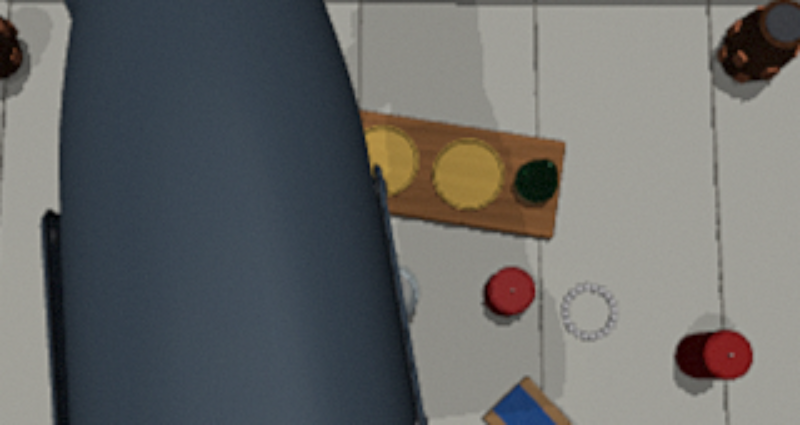

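The arm hides the candle just placed. Next is the 120 candle.

>>> drive_tool(motion=[[0.004,-0.04,0,0,0.085],[0.01,-0.09,0,0,0.085],[0.017,-0.14,0,0,0.085],[0.021,-0.177,0,0,0.085],[0.021,-0.177,0,0,0.085]])

```text
time_s: 7.7
tool_pos: [0.4625, 0.1449, 0.2308]
orientation: [[0.153, 0.988, 0.0], [0.988, -0.153, 0.0], [0.0, 0.0, -1.0]]
wrist_force: [0.4, -0.4, -0.4]
gripper_width: 0.0852
grasp_force: 0.0
```

```bash
python3 - <<'E'
from vis import *
need(.464,.1447,.068)
im=imaging.snapshot("wrist");cv2.imwrite("pics/w2.png",im[:,:,::-1])
for uv in((200,150),): print(wpx(*uv,.12))
E
```

```text
t 7.7 pos [0.4625 0.1449 0.2308] yaw -8.78 w 0.0852 need [0.     0.0015 0.1628]
[0.4202472  0.17992945 0.12      ]
```

View pics/w2.png

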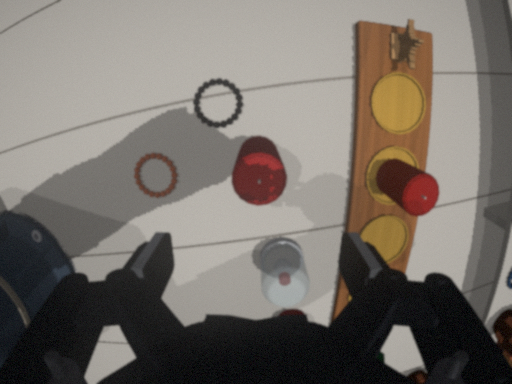

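The wrist view shows the 80 candle standing on its plate, foot centred near (394,178). The 120 candle's disc is centred near (259,179), with the globe at (285,270).

```bash
python3 - <<'E'
from vis import *
print(wpx(259,178,.12).round(4),wpx(259,205,.12).round(4),"80:",wpx(421,195,.101).round(4))
E
```

```text
[0.4674 0.1469 0.12  ] [0.4636 0.1217 0.12  ] 80: [0.6377 0.0967 0.101 ]
```

>>> drive_tool(motion=[[0,0.0015,0.04,0,0.085],[0,0.0015,0.085,0,0.085],[0,0.0015,0.13,0,0.085],[0,0.0015,0.155,0,0.085],[0,0.0015,0.163,0,0.085]])

```text
time_s: 8.38
tool_pos: [0.4661, 0.1437, 0.0656]
orientation: [[0.155, 0.988, -0.002], [0.988, -0.155, -0.001], [-0.001, -0.002, -1.0]]
wrist_force: [0.2, -1.1, 0.4]
gripper_width: 0.085
grasp_force: 0.0
```

>>> drive_tool(motion=[[0,0,0,0,0.06],[0,0,0,0,0.055],[0,0,0,0,0.05],[0,0,0,0,0.045],[0,0,0,0,0.04]])

```text
time_s: 9.0
tool_pos: [0.4663, 0.1445, 0.0683]
orientation: [[0.154, 0.988, 0.001], [0.988, -0.154, 0.001], [0.001, 0.001, -1.0]]
wrist_force: [-2.8, 0.8, 5.0]
gripper_width: 0.0493
grasp_force: 30.0
```

>>> drive_tool(motion=[[0,0,0,0,0.04],[0,0,0,0,0.04],[0,0,-0.01,0,0.04],[0,0,-0.04,0,0.04],[0,0,-0.08,0,0.04]])

```text
time_s: 9.62
tool_pos: [0.4654, 0.144, 0.1482]
orientation: [[0.154, 0.988, -0.001], [0.988, -0.154, -0.001], [-0.001, -0.001, -1.0]]
wrist_force: [0.1, 0.9, -2.1]
gripper_width: 0.0493
grasp_force: 31.9
```

```bash
python3 - <<'E'
from vis import *
need(.6064,-.0909,.21)
E
```

```text
t 9.62 pos [0.4654 0.144  0.1482] yaw -8.88 w 0.0493 need [-0.2104  0.1755 -0.0618]
```

>>> drive_tool(motion=[[0,0.005,-0.035,0,0.04],[-0.01,0.03,-0.06,0,0.04],[-0.04,0.065,-0.06,0,0.04],[-0.08,0.095,-0.06,0,0.04],[-0.12,0.12,-0.06,0,0.04]])

```text
time_s: 10.25
tool_pos: [0.5668, 0.0059, 0.208]
orientation: [[0.154, 0.988, 0.001], [0.988, -0.154, -0.0], [-0.0, 0.001, -1.0]]
wrist_force: [0.4, 0.2, -2.6]
gripper_width: 0.0492
grasp_force: 32.2
```

>>> drive_tool(motion=[[-0.04,0.024,0,0,0.04],[-0.07,0.043,0,0,0.04],[-0.09,0.055,0,0,0.04],[-0.09,0.055,0,0,0.04],[-0.09,0.055,0,0,0.04]])

```text
time_s: 10.88
tool_pos: [0.6061, -0.0895, 0.2074]
orientation: [[0.154, 0.988, -0.0], [0.988, -0.154, 0.0], [0.0, -0.001, -1.0]]
wrist_force: [-0.5, -0.4, -2.1]
gripper_width: 0.0494
grasp_force: 32.1
```

```bash
python3 - <<'E'
from vis import *
need(.6064,-.0909,.0895)
E
```

```text
t 10.88 pos [ 0.6061 -0.0895  0.2074] yaw -8.86 w 0.0494 need [-0.0013  0.0005  0.1179]
```

>>> drive_tool(motion=[[-0.001,0,0.03,0,0.04],[-0.001,0,0.065,0,0.04],[-0.001,0,0.095,0,0.04],[-0.001,0,0.11,0,0.04],[-0.001,0,0.114,0,0.04]])

```text
time_s: 11.5
tool_pos: [0.606, -0.0905, 0.0931]
orientation: [[0.154, 0.988, -0.001], [0.988, -0.154, 0.0], [-0.0, -0.001, -1.0]]
wrist_force: [-0.3, 0.3, -2.1]
gripper_width: 0.0494
grasp_force: 32.1
```

>>> drive_tool(motion=[[0,0,0,0,0.04],[0,0,0.001,0,0.04],[0,0,0.002,0,0.04],[0,0,0.003,0,0.04],[0,0,0.003,0,0.04]])

```text
time_s: 12.12
tool_pos: [0.6063, -0.0913, 0.0903]
orientation: [[0.154, 0.988, -0.0], [0.988, -0.154, -0.0], [-0.0, -0.0, -1.0]]
wrist_force: [-0.2, -0.7, -2.3]
gripper_width: 0.0495
grasp_force: 32.1
```

>>> drive_tool(motion=[[0,0,0.0007,0,0.04],[0,0,0.0014,0,0.04],[0,0,0.0014,0,0.04],[0,0,0.0014,0,0.04]])

```text
time_s: 12.62
tool_pos: [0.6064, -0.0912, 0.0894]
orientation: [[0.154, 0.988, 0.0], [0.988, -0.154, -0.0], [-0.0, 0.0, -1.0]]
wrist_force: [-2.9, 1.0, 5.2]
gripper_width: 0.0493
grasp_force: 32.6
```

>>> drive_tool(motion=[[0,0,0,0,0.052],[0,0,0,0,0.058],[0,0,0,0,0.07],[0,0,0,0,0.085],[0,0,0,0,0.085]])

```text
time_s: 13.25
tool_pos: [0.6063, -0.0912, 0.0889]
orientation: [[0.154, 0.988, 0.0], [0.988, -0.154, -0.0], [-0.0, 0.0, -1.0]]
wrist_force: [0.3, 0.1, 0.8]
gripper_width: 0.0852
grasp_force: 0.0
```

>>> drive_tool(motion=[[0,0,0,0,0.085],[0,0,-0.03,0,0.085],[0,0,-0.08,0,0.085],[0,0,-0.12,0,0.085],[0,0,-0.14,0,0.085]])

```text
time_s: 13.88
tool_pos: [0.607, -0.0913, 0.2316]
orientation: [[0.154, 0.988, 0.003], [0.988, -0.154, -0.001], [-0.0, 0.003, -1.0]]
wrist_force: [0.4, -0.5, -0.3]
gripper_width: 0.0853
grasp_force: 0.0
```

```bash
python3 - <<'E'
from vis import *
need(.4773,-.1304,.231)
E
```

```text
t 13.88 pos [ 0.607  -0.0913  0.2316] yaw -8.88 w 0.0853 need [-0.0586 -0.1221  0.0002]
```

>>> drive_tool(motion=[[-0.015,-0.03,0,0,0.085],[-0.035,-0.075,0,0,0.085],[-0.0585,-0.122,0,0,0.085],[-0.0585,-0.122,0,0,0.085],[-0.0585,-0.122,0,0,0.085]])

```text
time_s: 14.5
tool_pos: [0.4772, -0.1304, 0.2294]
orientation: [[0.155, 0.988, 0.001], [0.988, -0.155, -0.0], [-0.0, 0.001, -1.0]]
wrist_force: [0.7, -0.6, -0.1]
gripper_width: 0.0852
grasp_force: 0.0
```

```bash
python3 - <<'E'
from vis import *
need(.4773,-.1304,.013)
im=imaging.snapshot("wrist");cv2.imwrite("pics/w3.png",im[:,:,::-1])
E
```

```text
t 14.5 pos [ 0.4772 -0.1304  0.2294] yaw -8.91 w 0.0852 need [-0.000e+00 -2.000e-04  2.164e-01]
```

View pics/w3.png

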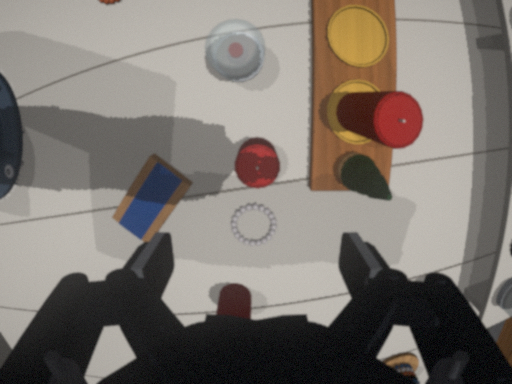

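The wrist view shows the 120 candle standing on the plate beside the tree, foot centred near (357,112). The 60 candle's disc is centred near (258,167), below the gripper, and the globe at (235,50) is untouched.

```bash
python3 - <<'E'
from vis import *
print(wpx(258,167,.06).round(4),"120:",wpx(397,119,.141).round(4))
E
```

```text
[ 0.4798 -0.1317  0.06  ] 120: [ 0.6033 -0.089   0.141 ]
```

>>> drive_tool(motion=[[0,0.001,0.05,0,0.085],[0,0.001,0.11,0,0.085],[0,0.001,0.165,0,0.085],[0,0.001,0.203,0,0.085],[0,0.001,0.216,0,0.085]])

```text
time_s: 15.18
tool_pos: [0.4771, -0.1297, 0.0106]
orientation: [[0.154, 0.988, -0.004], [0.988, -0.154, 0.001], [0.0, -0.004, -1.0]]
wrist_force: [0.1, -0.2, 0.3]
gripper_width: 0.0848
grasp_force: 0.0
```

>>> drive_tool(motion=[[0,0,0,0,0.06],[0,0,0,0,0.055],[0,0,0,0,0.05],[0,0,0,0,0.045],[0,0,0,0,0.04]])

```text
time_s: 15.8
tool_pos: [0.4789, -0.1306, 0.0144]
orientation: [[0.154, 0.988, 0.003], [0.988, -0.154, -0.001], [-0.0, 0.003, -1.0]]
wrist_force: [-0.1, 0.5, 5.9]
gripper_width: 0.0494
grasp_force: 30.2
```

>>> drive_tool(motion=[[0,0,0,0,0.04],[0,0,-0.01,0,0.04],[0,0,-0.04,0,0.04],[0,0,-0.09,0,0.04],[0,0,-0.14,0,0.04]])

```text
time_s: 16.42
tool_pos: [0.4774, -0.1303, 0.1553]
orientation: [[0.154, 0.988, 0.0], [0.988, -0.154, -0.0], [-0.0, 0.0, -1.0]]
wrist_force: [1.3, -0.0, -0.3]
gripper_width: 0.0491
grasp_force: 31.4
```

```bash
python3 - <<'E'
from vis import *
need(.6504,.1907,.15)
E
```

```text
t 16.43 pos [ 0.4774 -0.1303  0.1553] yaw -8.89 w 0.0491 need [0.3439 0.1214 0.0052]
```

>>> drive_tool(motion=[[0.01,0.003,-0.02,0,0.04],[0.045,0.015,-0.02,0,0.04],[0.09,0.031,-0.02,0,0.04],[0.14,0.049,-0.02,0,0.04],[0.19,0.067,-0.02,0,0.04]])

```text
time_s: 17.05
tool_pos: [0.5739, 0.0484, 0.1741]
orientation: [[0.155, 0.988, 0.001], [0.988, -0.155, -0.0], [0.0, 0.001, -1.0]]
wrist_force: [0.6, -0.3, -1.5]
gripper_width: 0.0495
grasp_force: 31.4
```

>>> drive_tool(motion=[[0.05,0.018,0,0,0.04],[0.1,0.036,0,0,0.04],[0.14,0.05,0,0,0.04],[0.154,0.054,0,0,0.04],[0.154,0.054,0,0,0.04]])

```text
time_s: 17.68
tool_pos: [0.6502, 0.1913, 0.173]
orientation: [[0.153, 0.988, -0.0], [0.988, -0.153, -0.0], [-0.0, -0.0, -1.0]]
wrist_force: [-0.1, 0.1, -1.2]
gripper_width: 0.0494
grasp_force: 31.5
```

>>> drive_tool(motion=[[0,0,0,0,0.04],[0,0,0,0,0.04]])

```text
time_s: 17.92
tool_pos: [0.6501, 0.1896, 0.1734]
orientation: [[0.156, 0.988, 0.0], [0.988, -0.156, -0.0], [-0.0, 0.0, -1.0]]
wrist_force: [0.1, 0.1, -1.6]
gripper_width: 0.0491
grasp_force: 31.5
```

```bash
python3 - <<'E'
from vis import *
need(.6504,.1907,.0345)
E
```

```text
t 17.93 pos [0.6501 0.1896 0.1734] yaw -8.96 w 0.0491 need [1.200e-03 1.000e-04 1.389e-01]
```

>>> drive_tool(motion=[[0,0,0.03,0,0.04],[0,0,0.07,0,0.04],[0,0,0.11,0,0.04],[0,0,0.13,0,0.04],[0,0,0.134,0,0.04]])

```text
time_s: 18.55
tool_pos: [0.6493, 0.1897, 0.0377]
orientation: [[0.155, 0.988, -0.002], [0.988, -0.155, -0.001], [-0.001, -0.002, -1.0]]
wrist_force: [0.8, 0.2, -0.2]
gripper_width: 0.0495
grasp_force: 31.5
```

>>> drive_tool(motion=[[0,0,0.001,0,0.04],[0,0,0.002,0,0.04],[0,0,0.003,0,0.04],[0,0,0.004,0,0.04],[0,0,0.004,0,0.04]])

```text
time_s: 19.18
tool_pos: [0.6506, 0.191, 0.0355]
orientation: [[0.154, 0.988, 0.001], [0.988, -0.154, 0.0], [0.0, 0.001, -1.0]]
wrist_force: [-1.3, -0.9, 3.9]
gripper_width: 0.0492
grasp_force: 31.7
```

>>> drive_tool(motion=[[0,0,0,0,0.052],[0,0,0,0,0.058],[0,0,0,0,0.07],[0,0,0,0,0.085],[0,0,0,0,0.085]])

```text
time_s: 19.8
tool_pos: [0.6504, 0.1908, 0.0348]
orientation: [[0.154, 0.988, -0.0], [0.988, -0.154, -0.0], [-0.0, -0.0, -1.0]]
wrist_force: [-0.1, -0.2, 0.9]
gripper_width: 0.0849
grasp_force: 0.0
```

>>> drive_tool(motion=[[0,0,0,0,0.085],[0,0,-0.03,0,0.085],[0,0,-0.08,0,0.085],[0,0,-0.14,0,0.085],[0,0,-0.2,0,0.085]])

```text
time_s: 20.42
tool_pos: [0.6501, 0.1908, 0.2368]
orientation: [[0.154, 0.988, 0.0], [0.988, -0.154, -0.0], [-0.0, 0.0, -1.0]]
wrist_force: [1.4, 0.2, -0.8]
gripper_width: 0.0847
grasp_force: 0.0
```

```bash
python3 - <<'E'
from vis import *
need(.4112,-.3385,.231)
E
```

```text
t 20.43 pos [0.6501 0.1908 0.2368] yaw -8.88 w 0.0847 need [-0.5598 -0.1543  0.0059]
```

>>> drive_tool(motion=[[-0.03,-0.015,0,0,0.085],[-0.08,-0.03,0,0,0.085],[-0.135,-0.05,0,0,0.085],[-0.19,-0.07,0,0,0.085],[-0.245,-0.09,0,0,0.085]])

```text
time_s: 21.05
tool_pos: [0.5226, -0.0387, 0.2351]
orientation: [[0.154, 0.988, 0.001], [0.988, -0.154, -0.0], [-0.0, 0.001, -1.0]]
wrist_force: [-0.3, -0.6, 0.1]
gripper_width: 0.0851
grasp_force: 0.0
```

>>> drive_tool(motion=[[-0.055,-0.012,0,0,0.085],[-0.11,-0.023,0,0,0.085],[-0.165,-0.035,0,0,0.085],[-0.22,-0.047,0,0,0.085],[-0.27,-0.057,0,0,0.085]])

```text
time_s: 21.68
tool_pos: [0.4247, -0.297, 0.2353]
orientation: [[0.155, 0.988, 0.001], [0.988, -0.155, -0.001], [-0.0, 0.001, -1.0]]
wrist_force: [0.9, -0.0, 0.1]
gripper_width: 0.0849
grasp_force: 0.0
```

>>> drive_tool(motion=[[-0.03,-0.005,0,0,0.085],[-0.045,-0.007,0,0,0.085],[-0.045,-0.007,0,0,0.085],[-0.045,-0.007,0,0,0.085]])

```text
time_s: 22.18
tool_pos: [0.4121, -0.3377, 0.2349]
orientation: [[0.153, 0.988, -0.0], [0.988, -0.153, 0.0], [0.0, -0.0, -1.0]]
wrist_force: [0.2, -0.1, -1.1]
gripper_width: 0.0851
grasp_force: 0.0
```

```bash
python3 - <<'E'
from vis import *
need(.4113,-.3385,.048)
im=imaging.snapshot("wrist");cv2.imwrite("pics/w4.png",im[:,:,::-1])
im=imaging.snapshot("top");cv2.imwrite("pics/t2.png",cv2.resize(im[100:270,90:410],None,fx=2.5,fy=2.5)[:,:,::-1])
E
```

```text
t 22.18 pos [ 0.4121 -0.3377  0.2349] yaw -8.83 w 0.0851 need [-0.001  -0.0007  0.1869]
```

View pics/w4.png

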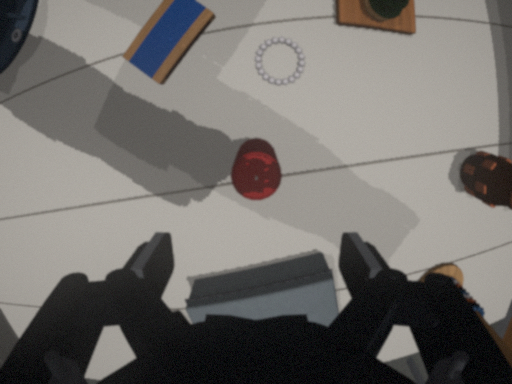

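View pics/t2.png

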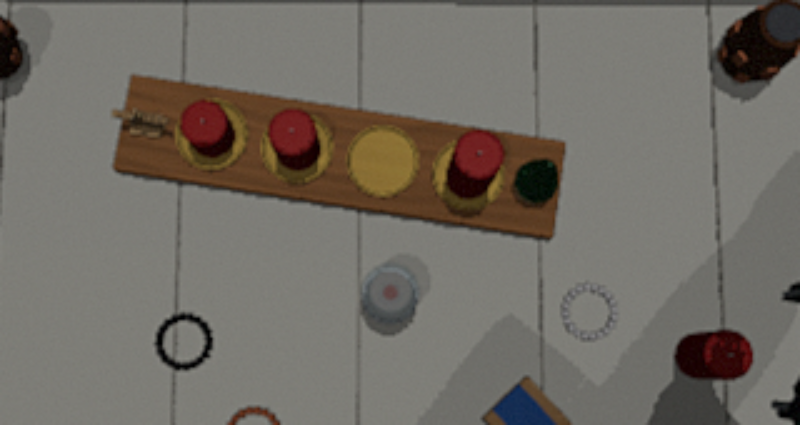

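The top view shows the 60, 80 and 120 candles standing on the right plates, with the globe in place. The 100 candle's disc is at (257,174) in the wrist view, and there is a grey box near row 260 and below. I check its clearance.

```bash
python3 - <<'E'
from vis import *
print(wpx(257,174,.1).round(4))
for z in(0,.08,.12):print(z,wpx(325,253,z).round(3),wpx(190,280,z).round(3))
C=imaging.get_calibration("top");print(back(C,(424,215),0),back(C,(436,215),.1))
im=imaging.snapshot("top")
for s,c,p in redblobs(im): print(c.round(1),[back(C,c,z)[:2].round(4).tolist() for z in(.081,.1,.101,.141)])
E
```

```text
[ 0.4133 -0.3378  0.1   ]
0 [ 0.491 -0.497  0.   ] [ 0.281 -0.515  0.   ]
0.08 [ 0.477 -0.449  0.08 ] [ 0.311 -0.462  0.08 ]
0.12 [ 0.47  -0.424  0.12 ] [ 0.326 -0.436  0.12 ]
[ 0.48515827 -0.49783918  0.        ] [ 0.47714083 -0.48138697  0.1       ]
[171.1 148.8] [[0.6494, 0.1896], [0.6447, 0.1862], [0.6444, 0.186], [0.6344, 0.1788]]
[206.5 152.5] [[0.64, 0.0976], [0.6354, 0.0959], [0.6351, 0.0959], [0.6255, 0.0923]]
[281.2 161.3] [[0.6173, -0.0964], [0.6132, -0.0945], [0.6129, -0.0944], [0.6042, -0.0902]]
```

All three placed candles lie within 2 mm of their plate centres, and the box edge at y = -0.497 is clear. Now pick the 100 candle.

>>> drive_tool(motion=[[0,0.001,0.045,0,0.085],[0,0.001,0.095,0,0.085],[0,0.001,0.145,0,0.085],[0,0.001,0.177,0,0.085],[0,0.001,0.187,0,0.085]])

```text
time_s: 22.95
tool_pos: [0.4121, -0.3374, 0.0463]
orientation: [[0.153, 0.988, -0.002], [0.988, -0.153, 0.002], [0.002, -0.003, -1.0]]
wrist_force: [0.5, -0.0, 0.5]
gripper_width: 0.0851
grasp_force: 0.0
```

>>> drive_tool(motion=[[0,0,0,0,0.06],[0,0,0,0,0.055],[0,0,0,0,0.05],[0,0,0,0,0.045],[0,0,0,0,0.04]])

```text
time_s: 23.58
tool_pos: [0.4132, -0.3393, 0.0493]
orientation: [[0.154, 0.988, 0.001], [0.988, -0.154, -0.001], [-0.001, 0.002, -1.0]]
wrist_force: [-0.9, 0.0, 5.8]
gripper_width: 0.0499
grasp_force: 30.0
```

>>> drive_tool(motion=[[0,0,0,0,0.04],[0,0,-0.01,0,0.04],[0,0,-0.05,0,0.04],[0,0,-0.1,0,0.04],[0,0,-0.15,0,0.04]])

```text
time_s: 24.2
tool_pos: [0.4126, -0.3386, 0.2003]
orientation: [[0.154, 0.988, 0.0], [0.988, -0.154, -0.0], [-0.0, 0.0, -1.0]]
wrist_force: [0.7, -0.3, -0.9]
gripper_width: 0.0492
grasp_force: 31.6
```

>>> drive_tool(motion=[[0,0,-0.01,0,0.04],[0,0,-0.01,0,0.04]])

```text
time_s: 24.45
tool_pos: [0.4129, -0.3389, 0.2085]
orientation: [[0.154, 0.988, 0.001], [0.988, -0.154, -0.001], [-0.001, 0.001, -1.0]]
wrist_force: [0.1, -0.4, -2.0]
gripper_width: 0.0494
grasp_force: 31.8
```

```bash
python3 - <<'E'
from vis import *
need(.621,.003,.0695)
E
```

```text
t 24.45 pos [ 0.4129 -0.3389  0.2085] yaw -8.88 w 0.0494 need [0.3701 0.1526 0.1389]
```

>>> drive_tool(motion=[[0.015,0,0,0,0.04],[0.05,0,0,0,0.04],[0.1,0,0,0,0.04],[0.15,0,0,0,0.04],[0.2,0,0,0,0.04]])

```text
time_s: 25.08
tool_pos: [0.4426, -0.1387, 0.2064]
orientation: [[0.154, 0.988, -0.003], [0.988, -0.154, 0.001], [0.001, -0.003, -1.0]]
wrist_force: [0.5, -0.4, -1.5]
gripper_width: 0.0493
grasp_force: 31.8
```

>>> drive_tool(motion=[[0.05,0,0,0,0.04],[0.1,0.005,0,0,0.04],[0.145,0.025,0,0,0.04],[0.165,0.06,0,0,0.04],[0.17,0.1,0,0,0.04]])

```text
time_s: 25.7
tool_pos: [0.5683, 0.0139, 0.2065]
orientation: [[0.152, 0.988, -0.003], [0.988, -0.152, 0.0], [-0.0, -0.003, -1.0]]
wrist_force: [0.2, 0.9, -1.3]
gripper_width: 0.0494
grasp_force: 31.7
```

>>> drive_tool(motion=[[0,0.035,0,0,0.04],[0,0.0525,0,0,0.04],[0,0.0525,0,0,0.04],[0,0.0525,0,0,0.04],[0,0.0525,0,0,0.04]])

```text
time_s: 26.32
tool_pos: [0.6196, 0.0035, 0.2079]
orientation: [[0.154, 0.988, -0.001], [0.988, -0.154, -0.0], [-0.0, -0.001, -1.0]]
wrist_force: [-0.0, -0.1, -1.4]
gripper_width: 0.049
grasp_force: 31.8
```

```bash
python3 - <<'E'
from vis import *
need(.621,.003,.0695)
E
```

```text
t 26.32 pos [0.6196 0.0035 0.2079] yaw -8.87 w 0.049 need [-0.0003  0.0015  0.1384]
```

>>> drive_tool(motion=[[0,0.0015,0.03,0,0.04],[0,0.0015,0.07,0,0.04],[0,0.0015,0.11,0,0.04],[0,0.0015,0.13,0,0.04],[0,0.0015,0.134,0,0.04]])

```text
time_s: 26.95
tool_pos: [0.6206, 0.003, 0.0729]
orientation: [[0.154, 0.988, -0.002], [0.988, -0.154, -0.0], [-0.0, -0.002, -1.0]]
wrist_force: [-0.5, 1.1, -0.9]
gripper_width: 0.0493
grasp_force: 31.8
```

>>> drive_tool(motion=[[0,0,0.001,0,0.04],[0,0,0.002,0,0.04],[0,0,0.003,0,0.04],[0,0,0.004,0,0.04],[0,0,0.004,0,0.04]])

```text
time_s: 27.58
tool_pos: [0.6223, 0.003, 0.0703]
orientation: [[0.154, 0.988, 0.001], [0.988, -0.154, -0.0], [0.0, 0.001, -1.0]]
wrist_force: [-0.5, 0.6, 2.8]
gripper_width: 0.0497
grasp_force: 32.0
```

Contact again. Release, rise and move away for a last check.

>>> drive_tool(motion=[[0,0,0,0,0.052],[0,0,0,0,0.058],[0,0,0,0,0.07],[0,0,0,0,0.085],[0,0,0,0,0.085]])

```text
time_s: 28.2
tool_pos: [0.6221, 0.003, 0.0699]
orientation: [[0.154, 0.988, -0.0], [0.988, -0.154, -0.0], [-0.0, -0.0, -1.0]]
wrist_force: [-0.7, 0.0, -0.5]
gripper_width: 0.0849
grasp_force: 0.0
```

>>> drive_tool(motion=[[0,0,0,0,0.085],[0,0,-0.03,0,0.085],[0,0,-0.08,0,0.085],[0,0,-0.13,0,0.085],[0,0,-0.17,0,0.085]])

```text
time_s: 28.82
tool_pos: [0.6222, 0.003, 0.2422]
orientation: [[0.154, 0.988, 0.002], [0.988, -0.154, -0.0], [0.0, 0.002, -1.0]]
wrist_force: [-0.2, 0.2, 0.2]
gripper_width: 0.0851
grasp_force: 0.0
```

>>> drive_tool(motion=[[-0.03,-0.03,0,0,0.085],[-0.08,-0.06,0,0,0.085],[-0.13,-0.1,0,0,0.085],[-0.18,-0.14,0,0,0.085],[-0.23,-0.18,0,0,0.085]])

```text
time_s: 29.45
tool_pos: [0.4106, -0.1944, 0.2401]
orientation: [[0.154, 0.988, 0.001], [0.988, -0.154, -0.001], [-0.0, 0.001, -1.0]]
wrist_force: [0.6, -0.9, 1.2]
gripper_width: 0.0847
grasp_force: 0.0
```

>>> drive_tool(motion=[[-0.05,0,0,0,0.085],[-0.1,0,0,0,0.085],[-0.1,0,0,0,0.085]])

```text
time_s: 29.82
tool_pos: [0.3959, -0.2949, 0.2398]
orientation: [[0.158, 0.987, 0.0], [0.987, -0.158, -0.001], [-0.001, 0.0, -1.0]]
wrist_force: [-0.7, 0.8, -0.0]
gripper_width: 0.085
grasp_force: 0.0
```

```bash
python3 - <<'E'
from vis import *
C=imaging.get_calibration("top");im=imaging.snapshot("top")
need(0,0,0)
for s,c,p in redblobs(im): print(c.round(1),[back(C,c,z)[:2].round(4).tolist() for z in(.081,.101,.121,.141)])
sd=imaging.snapshot("side")
cv2.imwrite("pics/f.png",np.hstack([cv2.resize(im[100:270,90:410],(480,255)),cv2.resize(sd[80:335,150:410],(260,255))])[:,:,::-1])
E
```

```text
t 29.88 pos [ 0.3961 -0.2934  0.2398] yaw -9.05 w 0.0852 need [ 0.2274 -0.4372  0.2399]
[171.1 148.8] [[0.6495, 0.1896], [0.6445, 0.1859], [0.6395, 0.1823], [0.6344, 0.1787]]
[206.4 152.6] [[0.6399, 0.0978], [0.635, 0.096], [0.6302, 0.0942], [0.6254, 0.0924]]
[243.2 156.7] [[0.6293, 0.0023], [0.6247, 0.0024], [0.6201, 0.0025], [0.6154, 0.0026]]
[281.2 161.4] [[0.6172, -0.0964], [0.6128, -0.0943], [0.6084, -0.0923], [0.604, -0.0902]]
```

View pics/f.png

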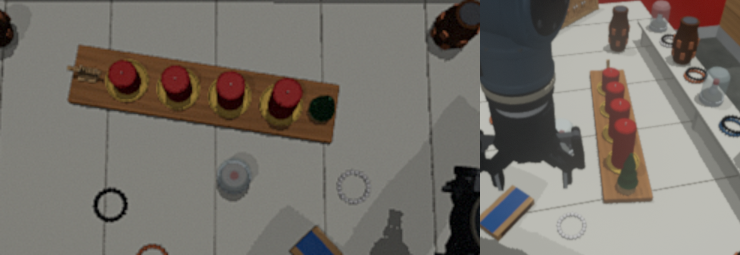

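All four candles stand centred on their plates, within about 3 mm, stepping down from tree to star. The globe has not moved.

```bash
python3 -c "
from rig import ctrl;print(ctrl.hand_in())"
```

```text
the job is handed in; nothing more can be done
None
```

The job is handed in: all four candles stand on their plates, 120, 100, 80 and 60 mm from tree to star, each within about 3 mm of centre by the final top view, and the globe showed no movement (hand-in returned no verdict).

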